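# Peel a catch tray off the stack and hold it under the bench pin

### The job

Peel the top tray off the sticky stack by lifting one corner first, while the opposite corner stays down, so that the trays below are not lifted or dragged along. Then bring it under the wooden bench pin to catch filings: hold it level and still, a few centimetres below the pin without touching it, with the tip of the pin over the middle of the tray. Finish while holding the tray there, and leave the other things on the bench alone.

Things in the scene. Friction and masses are not known exactly. Their poses are not given: they have to be found in the camera images.
- tray_center (a point): The top tray: plain pressed steel, 170 (its x) x 130 (its y) x 40 mm high, about 0.25 kg, nested on four like it. Point at its centre, 20 mm below the rim's top; z up. All round runs a thick upright rim, 9 mm wide, 15 mm deep, faces vertical, to be pinched between a finger inside and one outside. Inside, a 5 mm ledge lies 12 mm below the rim's top, the floor 37 mm below it
- corner0 (a point): Mid-line of the rim's top at the tray's cut corner towards its +x, +y. The corners are cut at 45 degrees: flat edges 40 mm long that face along (+-1, +-1) of the tray's axes. Seated, the rim's underside is 4 mm above the rim of the tray below, so fingertips should reach at most 12 mm below the rim's top. Tray's axes
- corner1 (a point): The same at the cut corner towards -x, +y of the tray. The tray below clings to each of the four corners with about 3 N, until that corner is about 5 mm up. Pulled straight up, all four hold at once (12 N or more) and wrench at the whole stack; with one corner raised first, turning the tray by some 0.2 rad about its opposite corner, it peels off with about 8 N
- corner2 (a point): The same at the cut corner towards -x, -y of the tray, opposite corner0
- corner3 (a point): The same at the cut corner towards +x, -y of the tray, opposite corner1
- stack: The four lower trays, stuck fast together, same size and yaw as the top one; loose, 1.0 kg together. Origin under the centre of the lowest, on the rack's board, 10 mm above the bench; their uppermost rim is 97 mm above this origin, the seated top tray's rim 116 mm. Walls slope inward below the rims. The stack must stay where it is
- rack: Fixed plywood stacking rack under and around the stack, same centre and yaw: a board 220 (x) x 180 (y) x 10 mm with four uprights, 34 mm wide, 12 mm thick, up to 90 mm above the bench, at the middle of each side, 1 mm off the trays' rims. The corners are free. Origin on the bench under its centre
- pin_tip (a point): Half-way between the two prong ends of a bench pin, level with the pin's underside, 205 mm above the bench; axes of the riser. The pin is a level wooden board 20 mm thick, 64 mm wide, with a V notch. It runs 138 mm from here along +x to the front of the fixed wooden riser that carries it (160 mm deep, 270 mm wide, 245 mm high). Below the pin are only low bystanders
- bowl: Bystander: white ceramic bowl of stone chips, 124 mm across, 55 mm high; origin under its centre. Not part of the job.
- rough: Bystander: grey-green rough stone block, 90 x 70 x 55 mm; origin under its centre. Not part of the job.
- file: Bystander: hand file with wooden handle lying flat, 270 mm long along its x axis, 23 mm high; origin on the bench 120 mm from the handle's end. Not part of the job.
- pliers: Bystander: pliers with black grips lying flat, 155 mm long along x, 14 mm high; origin under the joint. Not part of the job.
- hammer: Bystander: hammer lying flat, 240 mm long along x; origin at its underside. Not part of the job.
- mandrel: Bystander: tapered steel ring mandrel with wooden handle lying flat, 240 mm long along x, 26 mm high; origin under its middle. Not part of the job.
- jar: Bystander: small brown glass jar with a steel cap, 56 mm across, 85 mm high; origin under its centre. Not part of the job.
There are look-alikes about, which are no part of the job. Leave any blue look-alike of the part that bears tray_center alone.

How it is judged:
On the way, in this order (a step that is already met when the one before it is completed fails the run):
1. one corner of the top tray is lifted 15 mm or more while the opposite corner still sits in the stack (raised under 6 mm) (((z of corner0 in the frame of stack above 0.131 m and z of corner2 in the frame of stack below 0.122 m) or (z of corner1 in the frame of stack above 0.131 m and z of corner3 in the frame of stack below 0.122 m) or (z of corner2 in the frame of stack above 0.131 m and z of corner0 in the frame of stack below 0.122 m) or (z of corner3 in the frame of stack above 0.131 m and z of corner1 in the frame of stack below 0.122 m))), for 0.1 s.
2. the whole tray has come off: every corner is 30 mm or more above its seat (z of each of corner0, corner1, corner2, corner3 in the frame of stack above 0.146 m and contact force between tray and stack below 0.1 N), for 0.1 s.
At the end, for the whole second after the job is handed in: The gripper still holds the tray: centre within 40 mm (level) of the pin's tip, rim 10 to 90 mm below the pin, level within 0.2 rad, at rest, touching neither riser nor stack; stack upright, it and every bystander within 30 mm of their starts (horizontal distance between tray_center and pin_tip below 0.04 m and z of tray_center in the frame of pin_tip between -0.11 and -0.03 m and angle between tray_center's own z axis and vertical below 0.2 rad and linear speed of tray below 0.03 m/s and angular speed of tray below 0.3 rad/s and contact force between the fingers and tray above 1 N and contact force between tray and riser below 0.05 N and contact force between tray and stack below 0.05 N and distance of each of stack, bowl, rough, file, pliers, hammer, mandrel, jar from where it was at the start of the episode below 0.03 m and angle between stack's own z axis and vertical below 0.05 rad); the arm keeps its last pose, push and grip.
It fails at once if the lower trays are lifted or tipped with the top one (raised over 8 mm or tilted over 0.08 rad) (height (world z) of stack above 0.018 m or angle between stack's own z axis and vertical above 0.08 rad).
It fails at once if the stack is dragged over 30 mm (distance of stack from where it was at the start of the episode above 0.03 m).
It fails at once if a bystander is pushed over 30 mm (distance of any of bowl, rough, file, pliers, hammer, mandrel, jar from where it was at the start of the episode above 0.03 m).
It also fails if it takes over 51 s, if anything falls off the work surface, if the arm or the gripper's body presses on something with over 40 N, if the wrist force passes 120 N, or if a joint passes its speed limit or range.

### The arm

A 6-joint arm with a two-finger parallel gripper is mounted at the origin on the work surface. World frame = base frame: x ahead of the robot, y to its left, z up, the work surface at z = 0. Lengths are in m, angles in rad, forces in N, time in s.
With the tool pointing down it reaches from about 0.3 to 0.875 m from the base axis. Payload 6.4 kg.
Tool frame: the origin (TCP) lies midway between the tips of the shut fingers; the grasp point (between the pads) lies 19 mm behind it; z points along the fingers, y is the line along which they close (so a half turn about z gives the same grasp; the last joint's range is limited). The gripper opens to 85 mm and grips with 20 to 120 N. Pads are 22 mm wide; open, the fingers measure 114 mm over their backs; the gripper's body (76 mm by 85 mm) begins 54 mm behind the grasp point. The pads swing forward as they close: fully open they stand 13 mm farther back than shut.
Start: joints at [-0.206, 0.181, 1.607, -0, 1.354, -0.206], TCP at [0.575, 0, 0.231] pointing down, gripper open.
Joint ranges: [-2.99, 2.99], [-0.89, 2.07], [0.3, 2.58], [-1.14, 4.28], [0, 2.63], [-3.12, 3.12]. Speed limits (rad/s): [2.57, 2.57, 3.01, 3.14, 3.14, 3.14].

### API

Orientations are given as a unit quaternion [w, x, y, z].
In Python, from bench import status, camera, ctrl gives the robot as it stands. The module is installed in compiled form; this text tells all that it offers.
- The arm moves only by the shell command python3 -m handwheel 'ROWS'. ROWS is JSON, a list that holds one entry, the list of rows, each a list of 7 numbers: the opening, from -1 (shut) to 1 (fully open), then the shift along the tool's x, y, z in cm, then the turn, a rotation vector about the tool's x, y, z in degrees. A call has 1 to 10 rows; each row is the pose to reach, as a shift and turn from the pose commanded when the call began, along the tool's axes at that moment; what a row does not reach only later rows make up. A row lasts 1/8 s, in which the tool goes at most 62.5 mm and 10.7 degrees, less where a joint would pass 70% of its speed; a pose out of reach is approached as far as the arm can. A call with a gripper value outside its range is refused whole. The fingers move at their own pace and stop on an object; the grip force is fixed at half the most. Time passes only in rows, so rows that repeat a pose let the fingers close. It gives the time, the measured TCP pose, the force, the opening and the grip force at its end, in the units of the state.
- status.get_obs(): the state, without advancing time (a new reading comes with each control period).
- camera(name): name is "scene" or "side" or "wrist"; returns a dict with "frame" (384x512x3 uint8, blue, green, red), "depth" (384x512 float32, m along the optical axis (not along the pixel's ray), 0 where there is no reading), "fx", "fy", "cx", "cy" (pixels), "dist" ([k1, k2, p1, p2, k3] as OpenCV has them; the pictures are not rectified), "extrinsics" (4x4, takes a point from camera to world coordinates); the wrist camera has in their place "hand_eye" (4x4, takes a point from camera to tool coordinates, whose origin is the TCP and whose axes are the flange's). Camera axes: x right, y down, z forward; pixel columns grow to the right and rows downward; lengths in m; the calibration is good to about 2 mm. A picture is of the moment at which its call begins: read the wrist's pose just before it.
- ctrl.hand_in(): hands the job in; it is judged then, once.
The state is a dict: "time_s": time; "q": joint angles; "dq": joint speeds; "joint_efforts": joint torques, N m; "eef_pos": TCP position; "eef_rot": TCP orientation; "wrist_force": force on the tool from outside, world axes, zero at the start; "torque": the same for the moment, N m; "opening": opening from 0.0 (shut) to 1.0 (fully open); "grasp_force": force on a finger pad.
Only numpy, scipy, OpenCV 4.12 (cv2) and the standard library are available. Lean on these libraries where they do the work, as an engineer would, in place of code of your own. Each camera call takes 0.05 s, during which the arm holds its last target. There are 200 camera calls.

## Working session

There is one attempt and no reset: what is moved stays moved. The work goes in short steps, Python scripts to look and compute and a shell command to move; the robot and the scene stay as the last step left them, time stands still between calls to the robot, and variables do not carry over. Pictures are saved under pics/ and viewed, at most 10 in all, crops included, and the job is handed in when it is done.

```bash
mkdir -p pics
cat > h.py <<'E'
import numpy as np, cv2, pickle
from bench import status, camera, ctrl
from scipy.spatial.transform import Rotation as R
def pose():
    o=status.get_obs(); T=np.eye(4); w,x,y,z=o['eef_rot']
    T[:3,:3]=R.from_quat([x,y,z,w]).as_matrix(); T[:3,3]=o['eef_pos']; return T
def cam(n):
    T=pose(); c=camera(n); c['T']=c['extrinsics'] if n!='wrist' else T@np.array(c['hand_eye'])
    return c
def cloud(c):
    K=np.array([[c['fx'],0,c['cx']],[0,c['fy'],c['cy']],[0,0,1.]])
    v,u=np.mgrid[:384,:512]; p=cv2.undistortPoints(np.stack([u,v],-1).reshape(-1,1,2).astype(float),K,np.array(c['dist'])).reshape(384,512,2)
    d=c['depth'][...,None]; P=np.concatenate([p*d,d],-1)
    W=P@np.array(c['T'])[:3,:3].T+np.array(c['T'])[:3,3]; W[c['depth']<=0]=np.nan; return W
E
python3 - <<'E'
from h import *
f=[]
for n in ['scene','side','wrist']:
    c=cam(n); c['W']=cloud(c); pickle.dump(c,open(n+'.pkl','wb')); f.append(c['frame']); print(n,np.round(c['T'],3).tolist())
cv2.imwrite('pics/a.png',cv2.resize(f[0],(800,600),interpolation=cv2.INTER_CUBIC)); cv2.imwrite('pics/b.png',cv2.resize(f[1],(800,600),interpolation=cv2.INTER_CUBIC))
print(np.round(pose(),3).tolist(), status.get_obs()['time_s'])
E
```

```text
scene [[-0.536, 0.559, -0.633, 1.085], [0.844, 0.336, -0.418, 0.541], [-0.021, -0.758, -0.652, 0.782], [0.0, 0.0, 0.0, 1.0]]
side [[-0.976, -0.155, 0.155, 0.285], [-0.219, 0.687, -0.693, 0.978], [0.001, -0.71, -0.704, 0.981], [0.0, 0.0, 0.0, 1.0]]
wrist [[1.0, 0.0, -0.002, 0.576], [-0.0, -0.955, -0.296, 0.075], [-0.002, 0.296, -0.955, 0.374], [0.0, 0.0, 0.0, 1.0]]
[[0.0, 1.0, -0.001, 0.575], [1.0, -0.0, 0.0, 0.0], [0.0, -0.001, -1.0, 0.231], [0.0, 0.0, 0.0, 1.0]] 0.15
```

View pics/a.png

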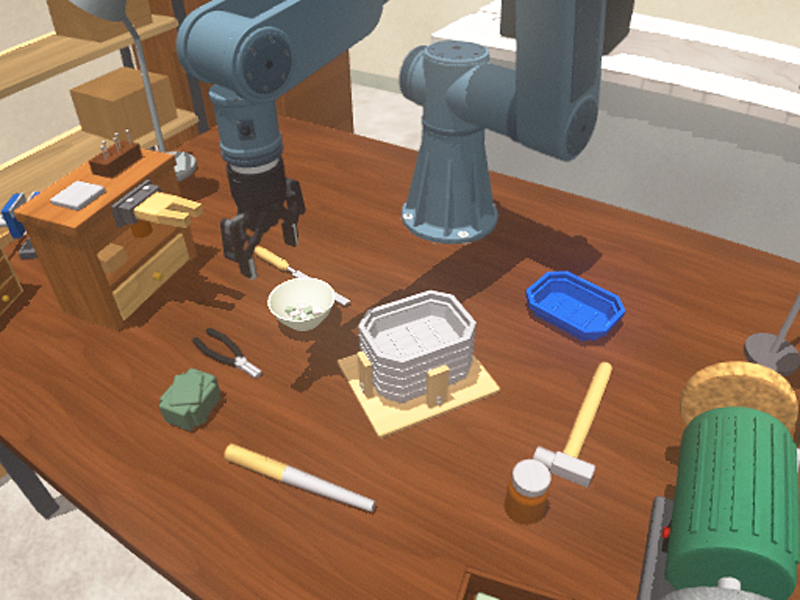

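View pics/b.png

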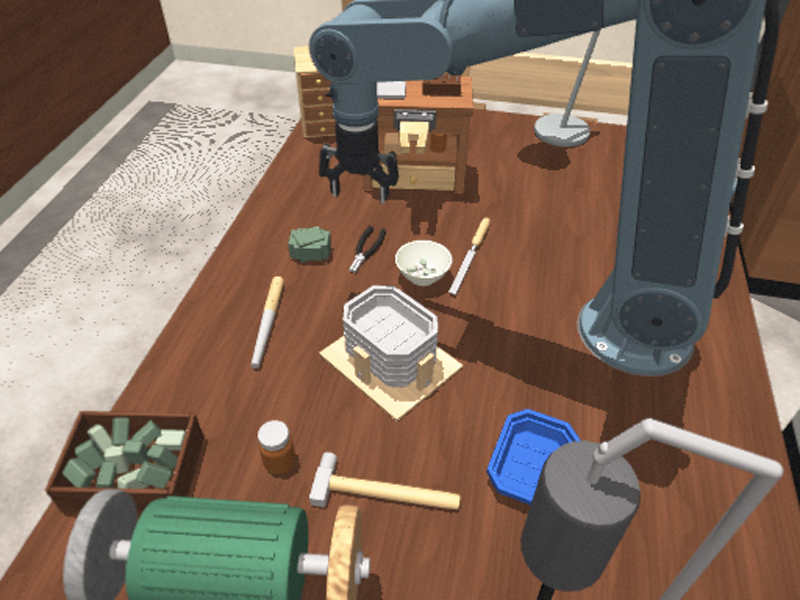

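Scene view: the grey top tray of the stack is at (417,320) and the blue look-alike lies at (576,305), which I'll leave alone. The bench pin with its V notch is at (175,208). In the side view the stack is at (390,320) and the pin at (412,133). Candidates: the grey stack (417,320), the blue tray (576,305) and the grey pad on the riser (78,195). I choose the grey stack and measure it next.

Run:
```python
from h import *
S={n:pickle.load(open(n+'.pkl','rb')) for n in ['scene','side']}
P=[];Q=[]
for n,box,pb in [('scene',(345,280,490,420),(130,180,205,235)),('side',(335,275,450,390),(395,115,430,150))]:
    c=S[n];k=.64
    def sub(b): 
        s=np.s_[int(b[1]*k):int(b[3]*k),int(b[0]*k):int(b[2]*k)]; return c['W'][s].reshape(-1,3),c['frame'][s].reshape(-1,3)
    w,f=sub(box); h=np.histogram(w[:,2],bins=np.arange(.08,.15,.005)); print(n,h[0])
    r=w[(abs(w[:,2]-.126)<.006)]; print(len(r),r.mean(0),cv2.minAreaRect(r[:,:2].astype(np.float32)*1000)); P.append(r)
    w,f=sub(pb); m=(abs(w[:,2]-.225)<.008); r=w[m]; print('pin',r.min(0),r.max(0),len(r)); Q.append(r)
pickle.dump((P,Q),open('pq.pkl','wb'))
# combined plot top view
A=np.vstack(P); (cx,cy),(a,b),t=cv2.minAreaRect(A[:,:2].astype(np.float32)*1000); print('comb',cx,cy,a,b,t)
im=np.full((600,800,3),255,np.uint8)
for R_,col in zip(P,[(0,0,255),(255,0,0)]):
    for p in R_: cv2.circle(im,(int(200+(p[1]*1000-cy)*2),int(300-(p[0]*1000-cx)*2)),1,col,-1)
q=np.vstack(Q);qc=np.median(q,0)
for R_,col in zip(Q,[(0,0,255),(255,0,0)]):
    for p in R_: cv2.circle(im,(int(600+(p[1]-qc[1])*2000),int(300-(p[0]-qc[0])*2000)),1,col,-1)
print('qc',qc); cv2.imwrite('pics/c.png',im)
```

```text
scene [107 770 556 216 218 287 220 281 247 513   2   0   0]
762 [0.47564136 0.19209213 0.12559258] ((470.5254211425781, 188.6413116455078), (133.90560913085938, 171.44589233398438), 56.027626037597656)
pin [ 0.46900011 -0.39055104  0.21701602] [ 0.5780187  -0.22829228  0.23299943] 655
side [ 73 645 436 138 154 190 186 164 196 349   7   0   0]
552 [0.47007639 0.19602247 0.12559753] ((472.57940673828125, 189.00152587890625), (132.17227172851562, 173.09092712402344), 57.4259147644043)
pin [ 0.49326576 -0.36591106  0.21739464] [ 0.58736576 -0.22519046  0.23291718] 362
comb 471.5108642578125 188.17599487304688 134.25845336914062 173.8182830810547 56.24054718017578
qc [ 0.53229356 -0.30188877  0.22573477]
```

View pics/c.png

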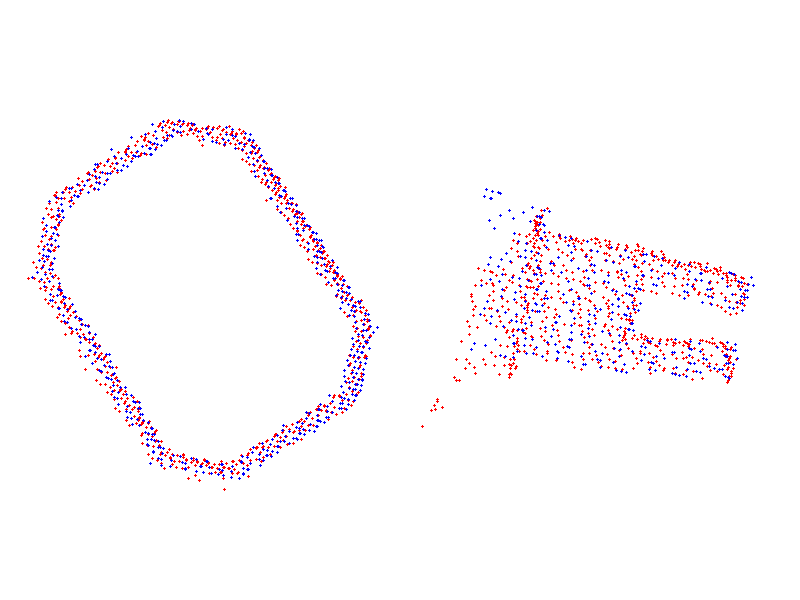

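The stack's rim fits the description at 171 x 133 mm and z 0.126, and the pin outline is clear with prong ends on the right at about (740,327) in the plot. Next I'll fit both precisely and check the choice in a crop.

```bash
cat > fit.py <<'E'
import numpy as np
from scipy.optimize import least_squares
def octa(hx=80.5,hy=60.5,c=25.7): # midline, mm
    return np.array([[hx,-hy+c],[hx,hy-c],[hx-c,hy],[-hx+c,hy],[-hx,hy-c],[-hx,-hy+c],[-hx+c,-hy],[hx-c,-hy]])
def dist(p):
    V=octa();D=[]
    for a,b in zip(V,np.roll(V,-1,0)):
        t=np.clip(((p-a)@(b-a))/((b-a)@(b-a)),0,1); D.append(np.linalg.norm(p-a-t[:,None]*(b-a),axis=1))
    return np.min(D,0)
def loc(X,s): c,sn=np.cos(s[2]),np.sin(s[2]); return (X-s[:2])@np.array([[c,-sn],[sn,c]])
def fit(X,s0):
    r=least_squares(lambda s:dist(loc(X,s*[1,1,.01])),np.array(s0)*[1,1,100],loss='soft_l1',f_scale=3); s=r.x*[1,1,.01]; return s,np.sqrt(np.mean(dist(loc(X,s))**2))
def corners(s):
    c,sn=np.cos(s[2]),np.sin(s[2]); L=np.array([[67.7,47.7],[-67.7,47.7],[-67.7,-47.7],[67.7,-47.7]])
    return L@np.array([[c,sn],[-sn,c]])+s[:2]
E
python3 - <<'E'
from h import *; from fit import *
P,Q=pickle.load(open('pq.pkl','rb'))
for X in [P[0],P[1],np.vstack(P)]:
    s,e=fit(X[:,:2]*1000,[471,188,np.radians(-34)]); print(s[:2],np.degrees(s[2]),e)
print(corners(s).round(1))
q=np.vstack(Q); q=q[(q[:,1]>-.325)&(abs(q[:,2]-.225)<.005)]
(a,b),wh,t=cv2.minAreaRect((q[:,:2]*1000).astype(np.float32)); print('pin',a,b,wh,t)
print(cv2.boxPoints(((a,b),wh,t)).round(1).tolist())
c=pickle.load(open('scene.pkl','rb'))['frame'][170:290,210:330]; cv2.imwrite('pics/d.png',cv2.resize(c,(600,600),interpolation=cv2.INTER_CUBIC))
E
```

```text
[472.83426169 189.9451959 ] -33.21195995405838 2.868426722439643
[471.56822475 191.09481969] -32.762621380485136 2.9181778355432724
[472.29291102 190.46380468] -33.06687279170827 2.9170180841619673
[[555.1 193.5]
 [441.6 267.4]
 [389.5 187.4]
 [503.  113.6]]
pin 526.8157958984375 -277.155517578125 (65.82398223876953, 100.38125610351562) 6.440003871917725
[[488.5, -231.0], [499.70001220703125, -330.70001220703125], [565.0999755859375, -323.29998779296875], [553.9000244140625, -223.60000610351562]]
```

View pics/d.png

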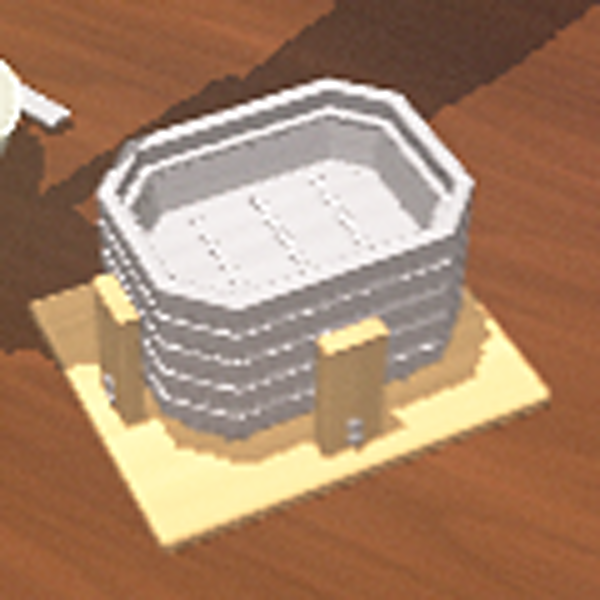

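The crop confirms the grey steel tray is on top of the stack in the rack, its rim spanning (100,190) to (470,180). I'll take corner1, whose outward normal is 102° and which matches the free side of the pin. Moving above it.

```bash
python3 -m handwheel '[[[0,3,-1.5,0,0,0,9],[0,6,-3,0,0,0,18],[0,9,-4.5,0,0,0,27],[0,13,-6.5,0,0,0,37],[0,17,-8.5,0,0,0,47],[0,21,-10.5,0,0,0,57],[0,24,-12,0,0,0,67],[0,26.7,-13.3,0,0,0,78],[0,26.7,-13.3,0,0,0,78],[0,26.7,-13.3,0,0,0,78]]]'
python3 - <<'E'
from h import *; from fit import *
c=cam('wrist'); W=cloud(c); print(pose().round(4).tolist())
r=W[abs(W[...,2]-.126)<.005]; r=r[(np.linalg.norm(r[:,:2]-[.472,.190],axis=1)<.12)]
s,e=fit(r[:,:2]*1000,[472,190,np.radians(-33)]); print(len(r),s[:2],np.degrees(s[2]),e, np.median(r[:,2])); print(corners(s).round(1))
cv2.imwrite('pics/e.png',c['frame'])
E
```

```text
time_s: 1.4
eef_pos: [0.4422, 0.2666, 0.2311]
eef_rot: [0.0, 0.994, 0.106, -0.0]
wrist_force: [-0.2, 0.1, 0.4]
opening: 0.502
grasp_force: 0.0
[[0.9778, 0.2097, -0.0001, 0.4424], [0.2097, -0.9778, -0.0004, 0.2663], [-0.0002, 0.0004, -1.0, 0.2312], [0.0, 0.0, 0.0, 1.0]]
5015 [473.41674527 189.77843709] -32.96592559447709 2.756616668176362 0.12667292031882638
[[556.2 193. ]
 [442.6 266.6]
 [390.7 186.6]
 [504.3 112.9]]
```

View pics/e.png

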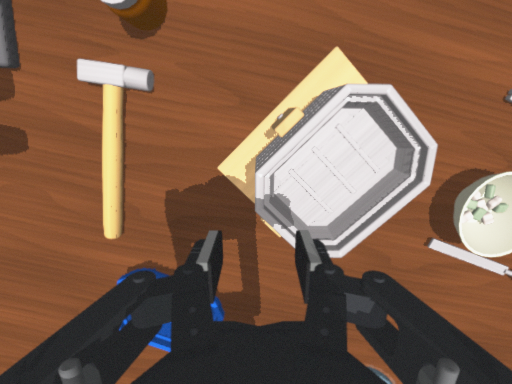

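The wrist view shows the corner at about (300,240) between the fingers and lying on their line, and the refit puts corner1 at the TCP to within 1 mm. Descending and closing.

```bash
python3 -m handwheel '[[[0,0,0,3,0,0,0],[0,0,0,6,0,0,0],[0,0,0,8.5,0,0,0],[0,0,0,10.3,0,0,0],[0,0,0,11.1,0,0,0],[0,0,0,11.5,0,0,0],[0,0,0,11.5,0,0,0],[0,0,0,11.5,0,0,0]]]'; python3 -m handwheel '[[[-1,0,0,0,0,0,0],[-1,0,0,0,0,0,0],[-1,0,0,0,0,0,0],[-1,0,0,0,0,0,0],[-1,0,0,0,0,0,0],[-1,0,0,0,0,0,0],[-1,0,0,0,0,0,0],[-1,0,0,0,0,0,0]]]'
```

```text
time_s: 2.45
eef_pos: [0.4426, 0.2671, 0.117]
eef_rot: [-0.0, 0.995, 0.105, 0.001]
wrist_force: [-0.3, 0.5, 0.1]
opening: 0.497
grasp_force: 0.0
time_s: 3.45
eef_pos: [0.4424, 0.2666, 0.1168]
eef_rot: [0.0, 0.995, 0.105, 0.0]
wrist_force: [-1.2, -4.3, 6.3]
opening: 0.081
grasp_force: 60.0
```

```bash
python3 -m handwheel '[[[-1,0,0,-0.15,0.5,-0.1,0],[-1,0,0,-0.3,1,-0.2,0],[-1,0,-0.01,-0.45,1.5,-0.25,0],[-1,0,-0.01,-0.6,2,-0.35,0],[-1,0,-0.02,-0.9,3,-0.5,0],[-1,0,-0.02,-1.15,4,-0.7,0],[-1,0,-0.01,-1.45,5,-0.85,0],[-1,0,0,-1.75,6,-1,0],[-1,0,0.02,-2,7,-1.2,0],[-1,0,0.03,-2.3,8,-1.35,0]]]'
```

```text
time_s: 4.7
eef_pos: [0.4422, 0.2667, 0.1396]
eef_rot: [-0.069, 0.992, 0.104, -0.019]
wrist_force: [0.3, -0.8, -2.4]
opening: 0.077
grasp_force: 59.8
```

```bash
python3 -m handwheel '[[[-1,0,0,-0.3,1,-0.15,0],[-1,0,0,-0.55,2,-0.35,0],[-1,0,0,-0.85,3,-0.5,0],[-1,0,0,-1.15,4,-0.7,0],[-1,0,0,-1.15,4,-0.7,0],[-1,0,0,-1.15,4,-0.7,0]]]'
cat > look.py <<'E'
from h import *; from fit import *
print(pose().round(4).tolist())
# rim plane estimate: for each corner, max z near the predicted xy
Ws=np.vstack([cloud(cam(n)).reshape(-1,3) for n in ('scene','side')]); C=np.array([[556.2,193],[442.6,266.6],[390.7,186.6],[504.3,112.9]])/1e3
for i,c in enumerate(C):
    n=Ws[np.linalg.norm(Ws[:,:2]-c,axis=1)<.008]; n=n[n[:,2]<.19]; print(i,len(n),np.percentile(n[:,2],[50,80,90]).round(4))
E
python3 look.py
```

```text
time_s: 5.45
eef_pos: [0.4427, 0.2652, 0.1506]
eef_rot: [-0.102, 0.989, 0.104, -0.029]
wrist_force: [0.0, -0.7, -0.9]
opening: 0.087
grasp_force: 59.8
[[0.9768, 0.1997, -0.078, 0.4427], [0.2114, -0.9576, 0.1958, 0.2652], [-0.0355, -0.2078, -0.9775, 0.1506], [0.0, 0.0, 0.0, 1.0]]
0 243 [0.0862 0.1252 0.1371]
1 210 [0.0876 0.1283 0.1613]
2 37 [0.1262 0.1483 0.1507]
3 31 [0.125  0.1277 0.1286]
```

Corner1 is up about 34 mm and corner3 is still at its seat. Lifting straight up.

```bash
python3 -m handwheel '[[[-1,-0.01,-0.04,-0.2,0,0,0],[-1,-0.01,-0.08,-0.4,0,0,0],[-1,-0.02,-0.12,-0.6,0,0,0],[-1,-0.03,-0.17,-0.8,0,0,0],[-1,-0.04,-0.25,-1.2,0,0,0],[-1,-0.07,-0.4,-2,0,0,0],[-1,-0.1,-0.6,-3,0,0,0],[-1,-0.14,-0.85,-4,0,0,0],[-1,-0.18,-1.06,-5,0,0,0],[-1,-0.22,-1.27,-6,0,0,0]]]'
python3 - <<'E'
from h import *
c=cam('side'); W=cloud(c); cv2.imwrite('pics/f.png',cv2.resize(c['frame'],(800,600))[200:420,250:550])
E
```

```text
time_s: 6.8
eef_pos: [0.4427, 0.2652, 0.2129]
eef_rot: [-0.102, 0.989, 0.104, -0.028]
wrist_force: [-0.0, -0.2, -2.7]
opening: 0.086
grasp_force: 59.6
```

View pics/f.png

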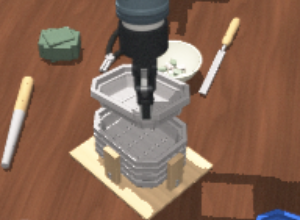

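The tray has come off at (140,95) in the crop and the stack is still in the rack. Next I'll level it and measure it.

```bash
python3 -m handwheel '[[[-1,0,0,0,-3,0.5,0],[-1,0,0,0,-6,1,0],[-1,0,0,0,-9,1.5,0],[-1,0,0,0,-11.8,2,0],[-1,0,0,0,-11.8,2,0],[-1,0,0,0,-11.8,2,0]]]'
cat > tray.py <<'E'
from h import *; from fit import *
T=pose(); print(T.round(4).tolist()); zt=T[2,3]+.009; g=T[:2,3]-np.array(T[:2,1])*-.082
P=[]
for n in ('scene','side','wrist'):
    W=cloud(cam(n)).reshape(-1,3); m=(abs(W[:,2]-zt)<.02)&(np.linalg.norm(W[:,:2]-g,axis=1)<.105)&(np.linalg.norm(W[:,:2]-T[:2,3],axis=1)>.035); P.append(W[m])
X=np.vstack(P)
s0=[*(g*1000),np.arctan2(T[1,1],T[0,1])+np.radians(45)]
for _ in range(3):
    s,e=fit(X[:,:2]*1000,s0); s0=s; k=dist(loc(X[:,:2]*1000,s))<4; Y=X[k]
    A=np.c_[Y[:,:2]-s[:2]/1000,np.ones(len(Y))]
    top=np.ones(len(Y),bool)
    for _ in range(5):
        co=np.linalg.lstsq(A[top],Y[top,2],rcond=None)[0]; top=abs(Y[:,2]-A@co)<.004
    X=X[abs(X[:,2]-np.c_[X[:,:2]-s[:2]/1000,np.ones(len(X))]@co)<.005]
print('centre',s[:2],'yaw',np.degrees(s[2]),e,len(X),'slopes,z',co.round(4))
E
python3 tray.py
```

```text
time_s: 7.6
eef_pos: [0.4426, 0.2652, 0.212]
eef_rot: [-0.002, 0.995, 0.105, -0.001]
wrist_force: [1.2, -0.4, -3.4]
opening: 0.084
grasp_force: 59.6
[[0.9781, 0.208, -0.0021, 0.4426], [0.208, -0.9781, 0.0041, 0.2652], [-0.0012, -0.0044, -1.0, 0.212], [0.0, 0.0, 0.0, 1.0]]
centre [472.67473636 191.2535995 ] yaw -33.55515901592448 2.9415842269480335 8889 slopes,z [0.0448 0.0656 0.2153]
```

```bash
python3 -m handwheel '[[[-1,-0.1,1,0,0,0,0],[-1,-0.3,3,0,-0.5,-0.5,0],[-1,-0.6,6,0,-1,-1,0],[-1,-0.9,9,0,-1.5,-1.5,0],[-1,-1.2,12,0,-2,-2,0],[-1,-1.5,15,0,-2.5,-2.5,0],[-1,-1.8,18,0,-3.2,-3.3,0],[-1,-2,20,0,-3.2,-3.3,0],[-1,-2.1,21,0,-3.2,-3.3,0],[-1,-2.1,21,0,-3.2,-3.3,0]]]'; python3 tray.py
```

```text
time_s: 9.0
eef_pos: [0.4657, 0.0545, 0.2113]
eef_rot: [0.029, 0.994, 0.104, -0.026]
wrist_force: [0.1, 0.1, -2.3]
opening: 0.076
grasp_force: 59.6
[[0.9771, 0.2076, -0.0466, 0.4657], [0.2045, -0.9768, -0.0632, 0.0545], [-0.0586, 0.0522, -0.9969, 0.2113], [0.0, 0.0, 0.0, 1.0]]
centre [492.88205109 -14.79402233] yaw -33.26880683944482 3.420056882050615 9331 slopes,z [-0.0381  0.065   0.2175]
```

```bash
cat > level.py <<'E'
from h import *; from fit import *
import sys
cx,cy,yaw=map(float,sys.argv[1:4]); yaw=np.radians(yaw); T=pose(); zf=T[2,3]+.009-.037
for n in ('scene','side','wrist'):
    c=cam(n); W=cloud(c).reshape(-1,3); l=loc(W[:,:2]*1000,[cx,cy,yaw])
    X=W[(abs(l[:,0])<45)&(abs(l[:,1])<30)&(abs(W[:,2]-zf)<.025)]
    if len(X)<50: print(n,len(X)); continue
    k=np.ones(len(X),bool); A=np.c_[X[:,:2]-np.array([cx,cy])/1000,np.ones(len(X))]
    for _ in range(8): co=np.linalg.lstsq(A[k],X[k,2],rcond=None)[0]; r=abs(X[:,2]-A@co); k=r<max(.003,1.5*np.median(r))
    print(n,len(X),k.sum(),'floor slopes,z',co.round(4))
    if n==sys.argv[4]: cv2.imwrite(sys.argv[5],cv2.resize(c['frame'],(800,600)))
E
python3 level.py 492.9 -14.8 -33.3 side pics/g.png
```

```text
scene 337 327 floor slopes,z [-0.057  -0.0446  0.1859]
side 146 126 floor slopes,z [-0.0478 -0.04    0.1856]
wrist 10450 10449 floor slopes,z [-0.0544 -0.0495  0.1858]
```

View pics/g.png

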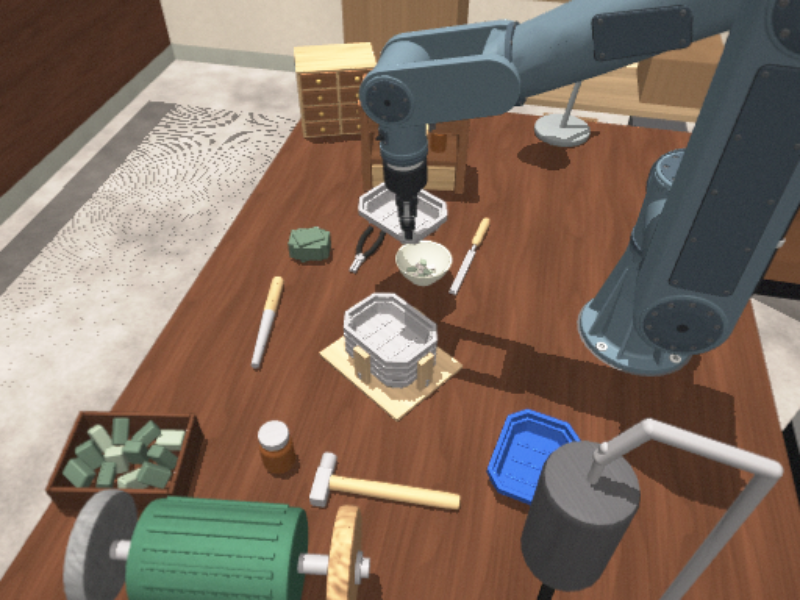

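The tray is held at (403,210), and the bench items and stack look unmoved. The floor-plane fits agree across all three cameras: the tray was level before and my correction was wrong, so I'm undoing most of it and lowering.

```bash
python3 -m handwheel '[[[-1,0,0,0.7,0.5,0.9,0],[-1,0,0,1.5,1,1.8,0],[-1,0,0,2.5,1.5,2.7,0],[-1,0,0,3.5,2,3.6,0],[-1,0,0,4.5,2,3.6,0],[-1,0,0,5.5,2,3.6,0],[-1,0,0,6.2,2,3.6,0],[-1,0,0,6.5,2,3.6,0],[-1,0,0,6.5,2,3.6,0]]]'
python3 tray.py | tee t.txt; python3 level.py $(awk '/centre/{gsub(/[\[\]]/,"");print $2,$3,$5}' t.txt) x x
```

```text
time_s: 10.42
eef_pos: [0.4628, 0.0513, 0.1464]
eef_rot: [0.008, 0.994, 0.105, 0.003]
wrist_force: [0.9, -0.7, -1.9]
opening: 0.082
grasp_force: 59.6
[[0.9779, 0.2087, 0.0076, 0.4628], [0.2088, -0.9778, -0.0161, 0.0513], [0.0041, 0.0174, -0.9998, 0.1464], [0.0, 0.0, 0.0, 1.0]]
centre [489.79185333 -19.36890319] yaw -32.89943415037522 3.400283526071947 9307 slopes,z [-0.0092  0.1168  0.1515]
scene 301 291 floor slopes,z [0.0053 0.0099 0.1197]
side 150 133 floor slopes,z [0.0118 0.0121 0.1196]
wrist 10224 10222 floor slopes,z [1.200e-03 1.000e-04 1.194e-01]
```

```bash
python3 -m handwheel '[[[-1,-0.1,1,0.02,0,0,0],[-1,-0.25,3.5,0.06,0,0,0],[-1,-0.5,6.5,0.12,0,0,0],[-1,-0.7,9.5,0.18,0,0,0],[-1,-0.9,12.5,0.22,0,0,0],[-1,-1.1,15.5,0.27,0,0,0],[-1,-1.3,18,0.31,0,0,0],[-1,-1.45,20,0.35,0,0,0],[-1,-1.5,20.8,0.36,0,0,0],[-1,-1.5,20.8,0.36,0,0,0]]]'
python3 - <<'E'
from h import *
c=cam('wrist'); cv2.imwrite('pics/i.png',c['frame']); c=cam('scene'); cv2.imwrite('pics/h.png',cv2.resize(c['frame'],(800,600)))
E
python3 level.py 521 -230 -33 x x
```

```text
time_s: 11.98
eef_pos: [0.4914, -0.1555, 0.1464]
eef_rot: [0.008, 0.994, 0.105, 0.003]
wrist_force: [0.1, 0.8, -1.6]
opening: 0.08
grasp_force: 59.6
scene 186 181 floor slopes,z [-0.0012  0.005   0.1196]
side 109 102 floor slopes,z [-0.0043 -0.0092  0.1189]
wrist 10286 10285 floor slopes,z [-0.0002  0.0013  0.1189]
```

View pics/h.png

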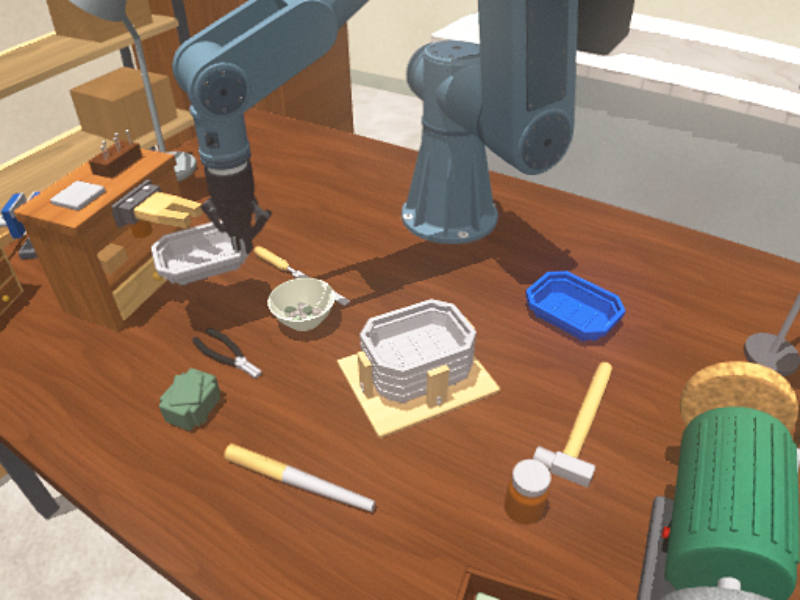

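View pics/i.png

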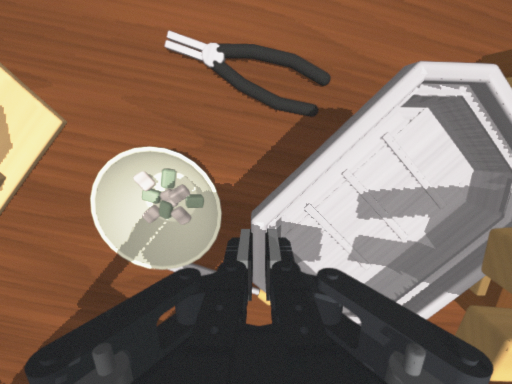

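The scene view shows the tray at (200,250) under the prongs at (180,208), level and clear of the riser, with the bystanders and stack in place. In the wrist view the prongs at (490,260) and (490,330) lie over the tray. Settling and handing in.

```bash
python3 -m handwheel '[[[-1,0,0,0,0,0,0],[-1,0,0,0,0,0,0],[-1,0,0,0,0,0,0],[-1,0,0,0,0,0,0]]]'; python3 -c "
from bench import ctrl; print(ctrl.hand_in())"
```

```text
time_s: 12.72
eef_pos: [0.4915, -0.1553, 0.1465]
eef_rot: [0.008, 0.994, 0.105, 0.003]
wrist_force: [-0.3, -0.3, -1.3]
opening: 0.082
grasp_force: 59.6
the job is handed in; nothing more can be done
None
```

I peeled the top tray off at corner1 and handed the job in at 12.7 s, holding it level with its rim about 5 cm below the pin and its middle under the pin tip by my estimate; the stack and bystanders looked unmoved, and the hand-in returned no verdict.

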